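# Tug, unlatch and hold open the control box door

### The job

The pump's steel control box lies on its back on the bench, and your colleague across the bench needs to get at the breakers in it. Take the black wing handle on the door and, leaving it turned as it is, first tug the door gently upwards to feel whether the latch is still caught; if it is, turn the handle on until it lets go. Then raise the door by the handle to about 45 degrees without letting it drop, keep clear of the things lying around, and finish still holding the door open there by its handle.

Things in the scene. Friction and masses are not known exactly. Their poses are not given: they have to be found in the camera images.
- hinge (a point): middle of the door's hinge line, on the top edge of the box next to the robot, 120 mm above the bench. Axes are the fixed box's: x level, from the hinge across the shut door to its free edge; y along the hinge line; z up. The shut door reaches 226 mm along x and 156 mm to either side; its flat top face lies 6 mm above the hinge line
- wing: black wing handle of the door's quarter-turn latch: upright bar 60 long, 12 thick, 27 mm high. Its turning axis stands on the door 178 mm from the hinge, midway along y. Origin: middle of the bar, 22 mm above the door's face (bar spans 9 to 36 mm; under it a disc 34 mm wide, 5 high). Axes: x along the bar, y across it, z out of the door. One grasp across the 12 mm serves to tug, turn and lift; it tilts with the door
- wing_end (a point): a point in the wing handle 28 mm from its turning axis along the bar (its own +x end), to tell how far the handle has been turned
- cam: the latch's steel cam, 46 x 16 x 8 mm, hidden under the door on the handle's axis, and turning with the handle; origin on the axis at the door's face, x along the cam. It catches under a strike plate fixed to the box and stands only a gentle pull (under 70 N)
- latch (a joint): turn of the wing handle, rad: 0 = bar at right angles to the hinge (fully caught), 1.57 = bar along the hinge, at its stop (always free). Grows counter-clockwise from above; needs about 0.12 N m; stays where left. Starts part-turned, 0.55 to 1.0: whether the hidden cam is then still caught depends on how its hidden strike is set and cannot be seen
- door (a joint): opening of the door, rad: 0 = shut, level; 0.79 = 45 degrees; 1.3 = its stop. The free edge rises and swings back towards the robot. The door weighs 0.5 to 0.9 kg, takes 3 to 6 N at the handle and falls shut if let go. Caught, it rises only about 3 mm at the handle, then stops hard; pulling up meanwhile makes the latch hard to turn
- control_box: light grey steel control box, fixed, 220 mm (x) by 300 mm (y) by 120 mm high, lying on its back with the door on top; origin in the middle of its underside, axes as for the hinge. On the door near the hinge are two pilot lamps 21 mm high and a flat meter, none within 90 mm of the handle
- screwdriver: bystander: screwdriver 200 mm long lying beside the box; origin in its middle underside
- spanner: bystander: steel spanner 170 mm long lying on the other side of the box; origin in its middle underside
- spare_breaker: bystander: white circuit breaker, 85 x 78 x 18 mm, lying on its side beyond the free edge of the box; origin at its underside
- multimeter: bystander: grey multimeter, 85 x 165 x 36 mm, lying beyond the free edge of the box; origin in the middle of its underside
- ball_valve: bystander: brass ball valve about 110 mm long, 38 mm high, on the bench to the left; origin under its middle
- sealant: bystander: standing bottle, 44 mm across, 100 mm high, to the left; origin at its underside
- flange: bystander: steel ring 90 mm across, 14 mm high, on the bench to the right; origin at its underside

How it is judged:
By the outcome, as a careful person would: the job done as asked, in the order asked, and still so for the second after the job is handed in, while the arm keeps its last pose, push and grip.
It also fails if it takes over 40 s, if anything falls off the work surface, if the arm or the gripper's body presses on something with over 40 N, if the wrist force passes 120 N, or if a joint passes its speed limit or range.

### The arm

A 6-joint arm with a two-finger parallel gripper is mounted at the origin on the work surface. World frame = base frame: x ahead of the robot, y to its left, z up, the work surface at z = 0. Lengths are in mm, angles in rad, forces in N, time in s.
With the tool pointing down it reaches from about 250 to 775 mm from the base axis. Payload 8.9 kg.
Tool frame: the origin (TCP) lies at the centre of the arm's flange, where the gripper is bolted on; the fingertips stand ctrl.tcp_to_tips ahead of it and the grasp point (between the pads) lies 155 mm ahead of it (ctrl.tcp_to_tips is the distance from the TCP to the fingertips, in mm); x points along the fingers, z is the direction in which the jaws open and shut, and the axes are right-handed (so a half turn about x gives the same grasp; the last joint's range is limited). The gripper opens to 85 mm and grips with 20 to 120 N. Pads are 22 mm wide; open, the fingers measure 114 mm over their backs; the gripper's body (76 mm by 85 mm) begins 54 mm behind the grasp point. The pads swing forward as they close: fully open they stand 13 mm farther back than shut.
Start: joints at [-1.373, 0.291, -0.153, 1.127, 0, 1.431], TCP at [173.498, -495.503, 404.705] pointing down, gripper open.
Joint ranges: [-2.52, 2.52], [-0.91, 1.74], [-1.3, 1.37], [-1.96, 2.02], [-1.52, 1.47], [-3.14, 3.14]. Speed limits (rad/s): [2.22, 2.22, 2.79, 3.14, 3.14, 3.14].

### API

Orientations are given as a rotation vector (axis times angle).
In Python, from rig import ctrl, get_image, hand_in gives the robot as it stands.
- The arm moves only by the tool carry_out, never from a script. Its argument "targets" is a list that holds one entry, the list of rows, each a list of 6 numbers: the shift along the tool's x, y, z in m, then the turn, a rotation vector about the tool's x, y, z in degrees. In form: [[[tx, ty, tz, ax, ay, az], ...]]. A call has 1 to 12 rows; each row shifts and turns the commanded pose from where the row before left it, along the tool's axes as they then stand; what a row does not reach is not made up. A row lasts 1/12 s, in which the tool goes at most 41.7 mm and 7.16 degrees, less where a joint would pass 70% of its speed; a pose out of reach is approached as far as the arm can. A call is refused whole if a number of a shift passes 0.0417 or a number of a turn 7.16, either way. A call with a gripper value outside its range is refused whole. "gripper" is the finger opening in m, from 0 to 0.0854, set as the call begins (left out, the last holds). The fingers move at their own pace and stop on an object; "force" is the grip in N (left out, the last holds). Time passes only in rows, so rows that do not move let the fingers close. It gives the time, the measured TCP pose, the force and the opening at its end, in the units of the state.
- ctrl.observe(): the state, without advancing time (a new reading comes with each control period).
- get_image(name): name is "scene" or "top"; returns a dict with "image" (480x640x3 uint8, red, green, blue), "range_z" (480x640 float32, mm along the optical axis (not along the pixel's ray), 0 where there is no reading), "fx", "fy", "cx", "cy" (pixels), "R" (3x3) and "t" (3): a world point X has camera coordinates R X + t. Camera axes: x right, y down, z forward; pixel columns grow to the right and rows downward; lengths in mm; the calibration is good to about 2 mm. A picture is of the moment at which its call begins.
- hand_in(): hands the job in, once; it reports no verdict.
The state is a dict: "time_s": time; "qpos": joint angles; "qvel": joint speeds; "joint_torque": joint torques, N m; "ee_pos": TCP position; "ee_rot": TCP orientation; "force": force on the tool from outside, world axes, zero at the start; "wrist_torque": the same for the moment, N m; "opening": opening from 0.0 (shut) to 1.0 (fully open).
Only numpy, scipy, OpenCV 4.12 (cv2) and the standard library are available. Lean on these libraries where they do the work, as an engineer would, in place of code of your own. Each camera call takes 0.05 s, during which the arm holds its last target.

## Working session

There is one attempt and no reset: what is moved stays moved. The work goes in short steps, Python scripts to look and compute and a tool call to move; the robot and the scene stay as the last step left them, time stands still between calls to the robot, and variables do not carry over. Pictures are saved under pics/ and viewed, and the job is handed in when it is done.

Besides the shell and the picture viewer there is one more tool, called after "Call:" as name([rows], argument=value, ...), one row to a line, values as JSON. carry_out: Moves the arm, as the interface text tells. Its arguments: {"type":"object","properties":{"targets":{"type":"array","items":{"type":"array","items":{"type":"array","items":{"type":"number"}}}},"gripper":{"type":"number"},"force":{"type":"number"}},"required":["targets"]}

```bash
ls; mkdir -p pics
python3 - <<'E'
from rig import ctrl,get_image
import cv2,numpy as np
for n in ("scene","top"):
    d=get_image(n); cv2.imwrite(f"pics/{n}0.png",d["image"][:,:,::-1]); np.savez(f"{n}0.npz",**d)
    print(n,d["fx"],d["cx"],d["cy"],d["R"],d["t"])
print(ctrl.observe(),ctrl.tcp_to_tips)
E
```

```text
pics
scene 467.4160059049999 317.38982242314137 233.73927069195577 [[-0.40931271  0.91238741 -0.00350863]
 [ 0.76455563  0.34088918 -0.54703679]
 [-0.49791343 -0.22659166 -0.83710121]] [ 215.13756538 -393.4113435  1678.61587533]
top 502.50016421441813 323.66429496453776 228.53344807932856 [[ 0.02718056 -0.99950585  0.01578828]
 [-0.99190176 -0.02892727 -0.12366939]
 [ 0.12406499 -0.01229902 -0.99219787]] [ -14.42160522  601.33699552 1717.52889006]
{'time_s': 0.1, 'qpos': array([-1.37328987e+00,  2.91201527e-01, -1.54023280e-01,  1.12669188e+00,
        7.54780670e-06,  1.43151472e+00]), 'qvel': array([-0.00124214, -0.00173689,  0.00077176, -0.00257844, -0.00017568,
        0.00015734]), 'joint_torque': array([ 1.63151148e-03, -5.37976313e+01,  3.31920290e+01,  9.24172666e-03,
       -2.95036607e-04,  5.50156315e-06]), 'ee_pos': array([ 173.46802502, -495.32192213,  404.21155498]), 'ee_rot': array([ 0.95837809,  1.35074461, -0.95709639]), 'force': array([ 0.49703382, -0.46909839,  0.11882352]), 'wrist_torque': array([-0.03341811, -0.01403114, -0.02629723]), 'opening': 1.0006297517996237} 173.4
```

View pics/scene0.png

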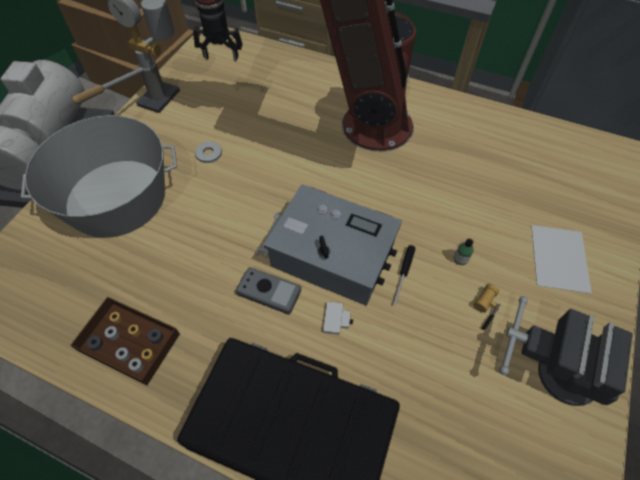

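View pics/top0.png

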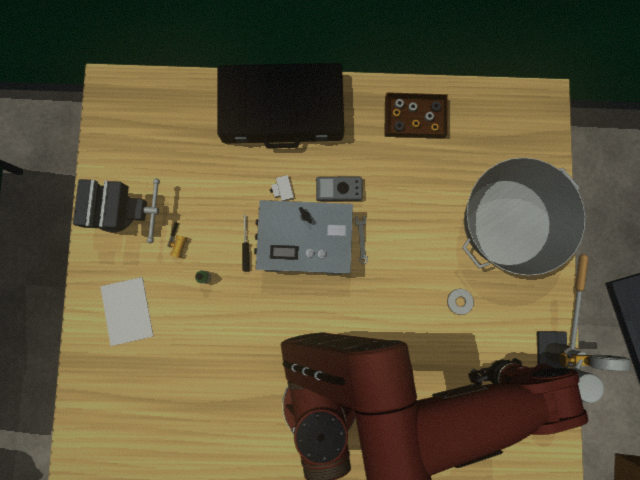

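The scene shows the box at about (335,240), with its wing at (323,246). In the top view the box spans roughly x 257–352, y 202–273, with the wing at (307,215). I'll enlarge both.

Run:
```python
import cv2,numpy as np
a=cv2.imread("pics/top0.png")[190:285,240:375]; a=cv2.resize(a,None,fx=5.9,fy=5.9,interpolation=cv2.INTER_CUBIC); cv2.imwrite("pics/topc.png",a)
a=cv2.imread("pics/scene0.png")[180:305,255:410]; a=cv2.resize(a,None,fx=4.8,fy=4.8,interpolation=cv2.INTER_CUBIC); cv2.imwrite("pics/scc.png",a)
```

```text
(no output)
```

View pics/topc.png

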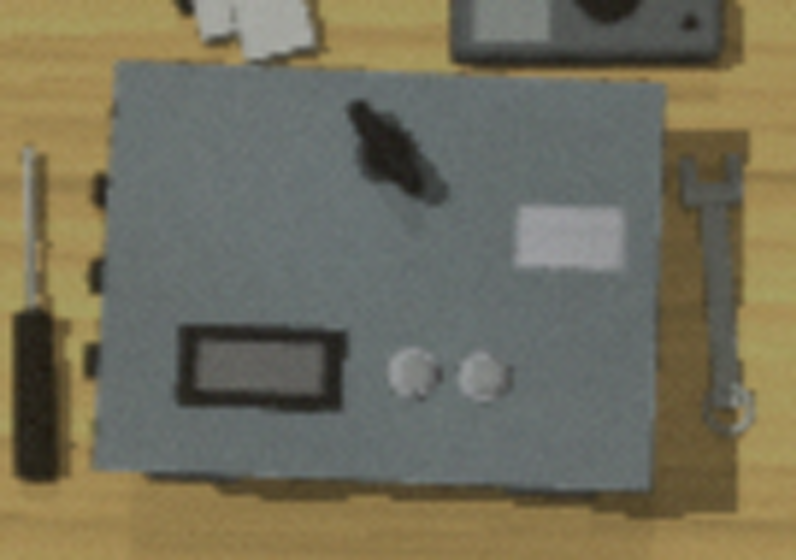

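View pics/scc.png

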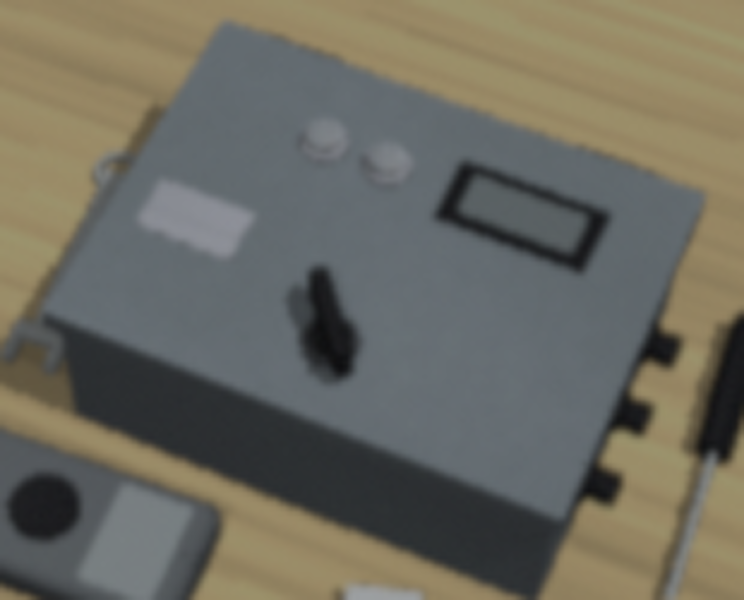

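The crops show the door's corners clearly. In the top crop they are at (118,62), (665,85), (650,490) and (95,470); in the scene crop at (225,22), (705,198), (558,520) and (45,318). The wing runs from (357,105) to (440,195) in the top crop.

```bash
cat > h.py <<'E'
import numpy as np
def back(d,u,v,z):
    ray=np.array([(u-d["cx"])/d["fx"],(v-d["cy"])/d["fy"],1.]); R=d["R"];c=-R.T@d["t"]; w=R.T@ray
    return c+w*(z-c[2])/w[2]
def cloud(d):
    Z=d["range_z"];v,u=np.nonzero(Z>0);z=Z[v,u]
    P=np.stack([(u-d["cx"])/d["fx"]*z,(v-d["cy"])/d["fy"]*z,z],1)
    return (P-d["t"])@d["R"],u,v
E
python3 - <<'E'
from h import *
import cv2
T=dict(np.load("top0.npz"));S=dict(np.load("scene0.npz"))
un=lambda p,s,o:((p[0]+.5)/s-.5+o[0],(p[1]+.5)/s-.5+o[1])
tc=[(118,62),(665,85),(650,490),(95,470)] # FL FR NR NL
sc=[(558,520),(45,318),(225,22),(705,198)]
for d,cs,s,o in((T,tc,5.9,(240,190)),(S,sc,4.8,(255,180))):
    P=np.array([back(d,*un(p,s,o),126) for p in cs]);print(P.round(1))
    FL,FR,NR,NL=P[:,:2]
    print("hinge mid",(NR+NL)/2,"center",P.mean(0),"dims",np.linalg.norm(FL-NL),np.linalg.norm(FR-NR),np.linalg.norm(FL-FR),np.linalg.norm(NL-NR))
    ax=(FL+FR-NL-NR);ay=FL+NL-FR-NR;print("yaw x",np.degrees(np.arctan2(ax[1],ax[0])),"yaw y-90",np.degrees(np.arctan2(ay[1],ay[0]))-90)
    C,u,v=cloud(d)
    c=P.mean(0)
    m=(abs(C[:,0]-c[0])<90)&(abs(C[:,1]-c[1])<130)
    zz=C[m][:,2];print("door z median",np.median(zz))
    axn=ax/np.linalg.norm(ax); pred=(NR+NL)/2+axn*178
    m=(np.hypot(C[:,0]-pred[0],C[:,1]-pred[1])<50)&(C[:,2]>np.median(zz)+15)&(C[:,2]<180)
    B=C[m];print("pred",pred,"n",len(B),B.mean(0),B[:,2].max())
    mm=B[:,:2].mean(0);w,V=np.linalg.eigh(np.cov((B[:,:2]-mm).T));a=V[:,1];a*=np.sign(a[0]);pr=(B[:,:2]-mm)@a
    print("bar dir",np.degrees(np.arctan2(a[1],a[0])),pr.min(),pr.max(),"mid",mm+a*(pr.min()+pr.max())/2)
    rect=cv2.minAreaRect(B[:,:2].astype(np.float32));print(rect)
# ends by pixel
for d,ps,s,o in((T,[(357,105),(440,195)],5.9,(240,190)),(S,[(347,372),(320,268)],4.8,(255,180))):
    E=[back(d,*un(p,s,o),158) for p in ps];print(E)
E
```

```text
[[679.7 219.6 126. ]
 [675.7 -89.7 126. ]
 [447.1 -85.9 126. ]
 [449.6 222.5 126. ]]
hinge mid [448.38482509  68.28449383] center [563.04351606  66.62908633 126.        ] dims 230.03778437493298 228.64565759934112 309.35229297327965 308.4594602554531
yaw x -0.8271616689618921 yaw y-90 -0.5947847602953544
door z median 126.20708751724402
pred [626.36627619  65.71485146] n 76 [630.07666165  66.65752376 159.12930937] 170.09331498386425
bar dir 38.90412182675551 -28.492621088367432 29.270392618011147 mid [630.37929176  66.90175143]
((630.1778564453125, 66.75846099853516), (57.36579132080078, 16.726831436157227), 45.10783386230469)
[[685.7 220.4 126. ]
 [684.9 -84.8 126. ]
 [452.4 -83.4 126. ]
 [457.6 225.2 126. ]]
hinge mid [455.0054657   70.91367351] center [570.14850487  69.37825317 126.        ] dims 228.0631455753168 232.56262958804032 305.20170884102754 308.6020617727525
yaw x -0.7639879252659206 yaw y-90 -0.5609834845011363
door z median 126.18265335378182
pred [632.98964188  68.5402732 ] n 125 [638.6762054   68.69671344 158.16642984] 165.8397145148852
bar dir 39.5346716851219 -33.5917217632714 27.478798089773562 mid [636.31894121  66.75113781]
((636.808349609375, 66.22013092041016), (61.09677505493164, 16.50358772277832), 40.98794937133789)
[array([653.76442447,  82.85198689, 158.        ]), array([604.86418267,  35.45907635, 158.        ])]
[array([665.57247123,  90.02559948, 158.        ]), array([611.09479236,  50.15900769, 158.        ])]
```

```bash
python3 - <<'E'
from h import *
import cv2
from scipy.optimize import minimize
from scipy.spatial.transform import Rotation as Rn
K=8
def sil(d,x,y,a,off,n):
    R,t=d["R"],d["t"]
    c,s=np.cos(a),np.sin(a)
    def hull(P):
        q=P@R.T+t; uv=np.stack([q[:,0]/q[:,2]*d["fx"]+d["cx"],q[:,1]/q[:,2]*d["fy"]+d["cy"]],1)
        uv=(uv-off+.5)*K-.5
        return cv2.convexHull(uv.astype(np.float32))
    img=np.zeros((n*K,n*K),np.uint8)
    bar=np.array([[x+c*i*30-s*j*6,y+s*i*30+c*j*6,z] for i in(-1,1) for j in(-1,1) for z in(135,162)],float)
    th=np.linspace(0,6.28,30)
    disc=np.array([[x+17*np.cos(k),y+17*np.sin(k),z] for k in th for z in(126,131)])
    st=np.array([[x+6*np.cos(k),y+6*np.sin(k),z] for k in th for z in(131,136)])
    for P in(bar,disc,st): cv2.fillConvexPoly(img,np.round(hull(P)).astype(int),255)
    return cv2.resize(img,(n,n),interpolation=cv2.INTER_AREA)/255.
for n,o in(("top",(292,200)),("scene",(307,230))):
    d=dict(np.load(n+"0.npz")); N=34
    g=d["image"][o[1]:o[1]+N,o[0]:o[0]+N].astype(float).mean(2)
    bg=np.median(g); dark=np.percentile(g,0.5); print(n,bg,dark)
    f=np.clip((bg-g)/(bg-dark),0,1)
    f=np.clip((f-0.35)/0.5,0,1)   # suppress shadow
    best=None
    for a0 in(30,40,50):
        for dx in (-5,0,5,10):
            r=minimize(lambda p:((cv2.GaussianBlur(sil(d,p[0],p[1],p[2]/20,np.array(o),N),(3,3),0.6)-f)**2).sum(),[630+dx,67,np.radians(a0)*20],method="Nelder-Mead",options=dict(initial_simplex=[[630+dx,67,np.radians(a0)*20],[634+dx,67,np.radians(a0)*20],[630+dx,71,np.radians(a0)*20],[630+dx,67,np.radians(a0+8)*20]]))
            if best is None or r.fun<best.fun: best=r
    print(best.x[:2],np.degrees(best.x[2]/20),best.fun,(f**2).sum())
    m=sil(d,best.x[0],best.x[1],best.x[2]/20,np.array(o),N)
    v=np.hstack([cv2.resize(q.astype(np.float32),(260,260),interpolation=cv2.INTER_NEAREST) for q in(g/255,f,m)])
    cv2.imwrite(f"pics/fit_{n}.png",(v*255).astype(np.uint8))
from rig import ctrl
R=Rn.from_rotvec(ctrl.observe()["ee_rot"]).as_matrix();print(R.round(3))
E
python3 -c "
import cv2,numpy as np
cv2.imwrite('pics/fit.png',np.vstack([cv2.imread('pics/fit_top.png'),cv2.imread('pics/fit_scene.png')]))"
```

```text
top 106.33333333333333 29.0
[631.13669385  64.40828871] 40.93711262884186 13.25638504630971 111.14398335315101
scene 107.0 16.666666666666668
[635.97972496  65.98423627] 36.86157956570638 20.186163244766135 134.2970737054234
[[-0.     0.944  0.33 ]
 [ 0.001  0.33  -0.944]
 [-1.     0.    -0.001]]
```

View pics/fit.png

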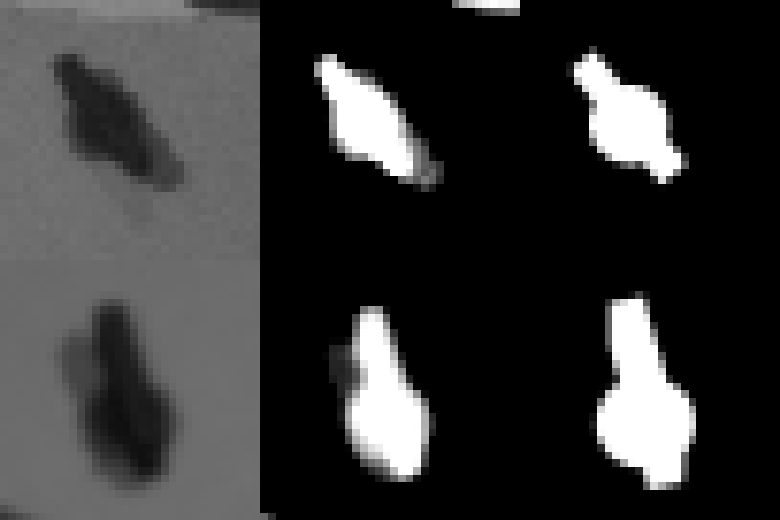

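Call:
carry_out([
  [[0,0.006,-0.0037,0,0,0],[0,0.014,-0.0086,0,0,0],[0,0.022,-0.0135,0,0,0],[0,0.0297,-0.0182,0,0,0],[0,0.0297,-0.0182,0,0,0],[0,0.0297,-0.0182,0,0,0],[0,0.0297,-0.0182,0,0,0],[0,0.0297,-0.0182,0,0,0],[0,0.0297,-0.0182,0,0,0],[0,0.0297,-0.0182,0,0,0],[0,0.0297,-0.0182,0,0,0],[0,0.0297,-0.0182,0,0,0]],
], gripper=0.055, force=60)

```text
time_s: 1.1
ee_pos: [403.4, -212.3, 404.7]
ee_rot: [0.958, 1.35, -0.957]
force: [1.1, -1.0, -0.4]
opening: 0.645
```

Call:
carry_out([
  [[0,0.0297,-0.0182,0,0,0],[0,0.0297,-0.0182,0,0,0],[0,0.0297,-0.0182,0,0,0],[0,0.0297,-0.0182,0,0,0],[0,0.0297,-0.0182,0,0,0],[0,0.0297,-0.0182,0,0,0],[0,0.0297,-0.0182,0,0,0],[0,0.0297,-0.0182,0,0,0],[0,0.0297,-0.0182,0,0,0],[0,0.022,-0.0135,0,0,0],[0,0.014,-0.0086,0,0,0],[0,0.006,-0.0037,0,0,0]],
])

```text
time_s: 2.1
ee_pos: [632.7, 69.3, 404.0]
ee_rot: [0.956, 1.352, -0.956]
force: [-0.2, 0.1, -1.3]
opening: 0.645
```

Call:
carry_out([
  [[0,0,0,-4.3,0,0],[0,0,0,-4.4,0,0],[0.01,0,0,-4.4,0,0],[0.01,0,0,-4.4,0,0],[0.01,0,0,-4.2,0,0],[0,0,0,0,0,0],[0,0,0,0,0,0]],
])

```text
time_s: 2.68
ee_pos: [631.5, 66.5, 374.5]
ee_rot: [0.67, 1.466, -0.671]
force: [0.9, 0.4, 0.2]
opening: 0.642
```

Run:
```python
from rig import ctrl,get_image
import cv2,numpy as np
from scipy.spatial.transform import Rotation as Rn
s=ctrl.observe();print(s["ee_pos"],Rn.from_rotvec(s["ee_rot"]).as_matrix().round(3),s["qpos"].round(3),s["force"],s["time_s"])
a=get_image("scene")["image"][120:300,220:440,::-1]; cv2.imwrite("pics/s1.png",cv2.resize(a,None,fx=3.3,fy=3.3,interpolation=cv2.INTER_CUBIC))
```

```text
[631.45269452  66.49348883 374.48381937] [[-0.001  0.757  0.654]
 [-0.     0.654 -0.757]
 [-1.    -0.001 -0.001]] [-0.01   0.519  0.117  1.17  -0.     2.419] [0.91141437 0.41643503 0.19203816] 2.6833
```

View pics/s1.png

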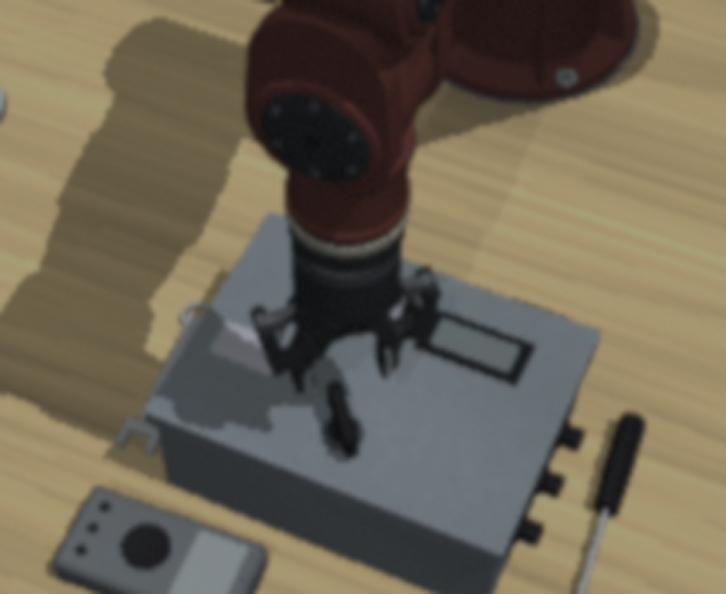

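Run:
```python
from rig import get_image
import numpy as np,cv2
d=get_image("scene")
c=np.array([631.5,66.5,0]);z=np.array([.654,-.757,0]);y=np.array([.757,.654,0])
a=cv2.resize(np.ascontiguousarray(d["image"][195:265,285:365,::-1]),None,fx=9,fy=9,interpolation=cv2.INTER_CUBIC)
def pj(P):
    q=d["R"]@P+d["t"];u=q[:2]/q[2]*d["fx"]+[d["cx"],d["cy"]]
    return tuple(int(v) for v in np.round((u-[285,195]+.5)*9-.5))
for s in(-1,1):
    for w in (-11,11):
        p=[pj(c+s*27.5*z+w*y+[0,0,h]) for h in(205,235)]
        cv2.line(a,p[0],p[1],(0,0,255),1)
    cv2.line(a,pj(c+s*27.5*z-11*y+[0,0,205]),pj(c+s*27.5*z+11*y+[0,0,205]),(0,0,255),1)
for w in(-1,1): cv2.line(a,pj(np.array([631.5,66.5,162])-30*y+w*6*z),pj(np.array([631.5,66.5,162])+30*y+w*6*z),(0,255,0),1)
cv2.imwrite("pics/s2.png",a)
```

```text
(no output)
```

View pics/s2.png

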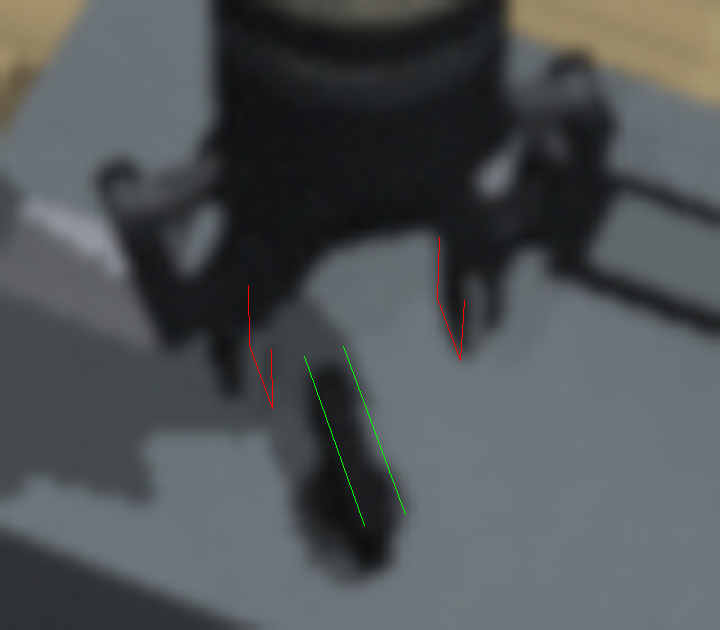

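Run:
```python
import numpy as np,cv2
from h import *
out=[]
for n,o in(("top",(292,200)),("scene",(304,228))):
    d=dict(np.load(n+"0.npz"))
    a=d["image"][o[1]:o[1]+36,o[0]:o[0]+36,::-1].astype(float)
    a=np.clip((a-10)*3.2,0,255).astype(np.uint8)
    a=cv2.resize(a,None,fx=11,fy=11,interpolation=cv2.INTER_NEAREST)
    b=a.copy()
    def pj(P):
        q=d["R"]@P+d["t"];u=q[:2]/q[2]*d["fx"]+[d["cx"],d["cy"]]
        return tuple(int(v) for v in np.round((u-o+.5)*11-.5))
    c=np.array([632,66.8]);th=np.radians(41)
    y=np.array([np.cos(th),np.sin(th)]);z=np.array([y[1],-y[0]])
    for h,col in((162,(0,255,0)),(135,(0,255,255))):
        pts=[pj(np.r_[c+i*30*y+j*6*z,h]) for i,j in((-1,-1),(-1,1),(1,1),(1,-1))]
        cv2.polylines(b,[np.array(pts)],True,col,1)
    out.append(b)
cv2.imwrite("pics/s3.png",np.hstack(out))
```

```text
(no output)
```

View pics/s3.png

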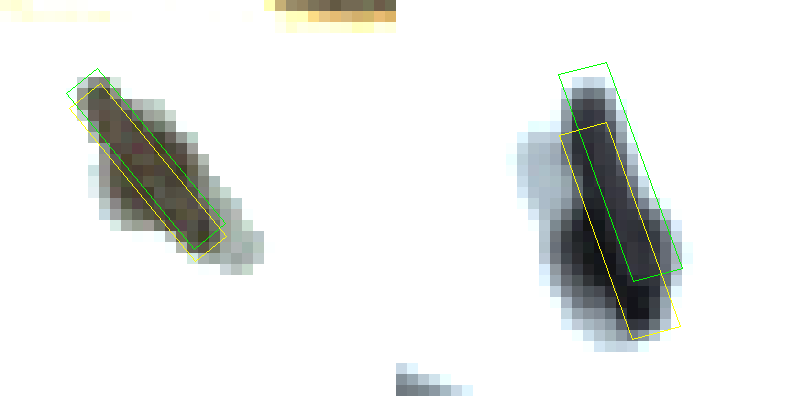

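Call:
carry_out([
  [[0.005,0,0,0,0,0],[0.01,0,0,0,0,0],[0.01,0,0,0,0,0],[0.01,0,0,0,0,0],[0.01,0,0,0,0,0],[0.01,0,0,0,0,0],[0.006,0,0,0,0,0],[0.004,0,0,0,0,0],[0,0,0,0,0,0],[0,0,0,0,0,0]],
])

```text
time_s: 3.62
ee_pos: [632.1, 66.8, 309.7]
ee_rot: [0.668, 1.466, -0.668]
force: [-0.7, 0.9, 0.4]
opening: 0.641
```

Call:
carry_out([
  [[0,0,0,0,0,0],[0,0,0,0,0,0],[0,0,0,0,0,0],[0,0,0,0,0,0],[0,0,0,0,0,0],[0,0,0,0,0,0],[0,0,0,0,0,0],[0,0,0,0,0,0]],
], gripper=0.0, force=60)

```text
time_s: 4.28
ee_pos: [632.5, 66.5, 310.3]
ee_rot: [0.668, 1.464, -0.668]
force: [2.8, -4.6, 5.6]
opening: 0.128
```

```bash
cat > st.py <<'E'
from rig import ctrl,get_image
import numpy as np
from scipy.spatial.transform import Rotation as Rn
s=ctrl.observe();R=Rn.from_rotvec(s["ee_rot"]).as_matrix()
print(s["time_s"],s["ee_pos"].round(2),"F",s["force"].round(1),"Ftool",(R.T@s["force"]).round(1),"M",s["wrist_torque"].round(2),"op",s["opening"]);print(R.round(3),s["qpos"].round(3))
E
python3 st.py
python3 - <<'E'
from rig import get_image
import cv2
a=get_image("scene")["image"][150:300,230:430,::-1]; cv2.imwrite("pics/s4.png",cv2.resize(a,None,fx=3.8,fy=3.8,interpolation=cv2.INTER_CUBIC))
E
```

```text
4.2833 [632.51  66.5  310.33] F [ 2.8 -4.6  5.6] Ftool [-5.6 -0.9  5.3] M [-0.89 -0.59 -0.08] op 0.12767561773364192
[[ 0.002  0.755  0.656]
 [-0.001  0.656 -0.755]
 [-1.     0.001  0.002]] [-1.000e-02  5.600e-01  1.300e-02  1.022e+00 -1.000e-03  2.416e+00]
```

View pics/s4.png

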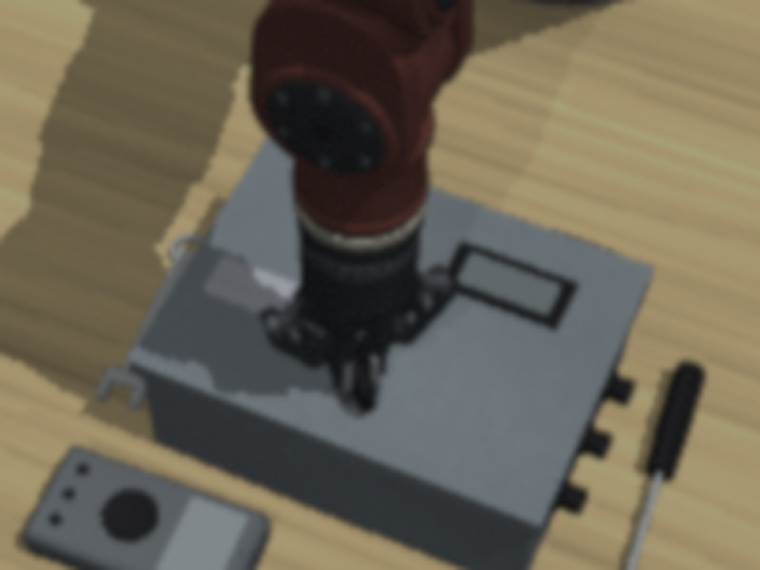

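Gripped: opening 0.128, about 11–12 mm, matches the bar. Next I'll work out the body-frame twist for the door arc.

```bash
cat > arc.py <<'E'
import sys,numpy as np
from rig import ctrl
from scipy.spatial.transform import Rotation as Rn
s=ctrl.observe();R=Rn.from_rotvec(s["ee_rot"]).as_matrix()
H=np.array([454.3,68.9,120.]);yaw=np.radians(-0.7)
a=np.array([np.sin(yaw),-np.cos(yaw),0])
p=s["ee_pos"]-H
for deg in map(float,sys.argv[1:]):
    D=Rn.from_rotvec(a*np.radians(deg)).as_matrix()
    print(deg,(R.T@(D@p-p)/1000).round(5),(R.T@a*deg).round(3))
E
python3 arc.py 0.3 1 2
```

```text
0.3 [-0.00093 -0.00075 -0.00066] [ 0.    -0.199  0.224]
1.0 [-0.00309 -0.0025  -0.00222] [ 0.001 -0.665  0.747]
2.0 [-0.00612 -0.00504 -0.00448] [ 1.000e-03 -1.330e+00  1.494e+00]
```

Call:
carry_out([
  [[-0.0009,-0.0007,-0.0007,0,-0.2,0.22],[-0.0009,-0.0007,-0.0007,0,-0.2,0.22],[-0.0009,-0.0007,-0.0007,0,-0.2,0.22],[-0.0009,-0.0007,-0.0007,0,-0.2,0.22],[0,0,0,0,0,0],[0,0,0,0,0,0]],
])

```text
time_s: 4.83
ee_pos: [628.7, 66.6, 313.1]
ee_rot: [0.673, 1.444, -0.66]
force: [6.4, -5.5, -3.3]
opening: 0.126
```

```bash
python3 st.py
```

```text
4.8333 [628.66  66.64 313.05] F [ 6.4 -5.5 -3.3] Ftool [3.4 1.2 8.3] M [-0.99 -1.14 -0.09] op 0.12566512773746563
[[ 0.022  0.755  0.655]
 [-0.001  0.656 -0.755]
 [-1.     0.016  0.016]] [-1.000e-02  5.410e-01 -1.300e-02  9.950e-01 -1.000e-03  2.417e+00]
```

Call:
carry_out([
  [[-0.0009,-0.0007,-0.0007,0,-0.2,0.22],[-0.0009,-0.0007,-0.0007,0,-0.2,0.22],[0,0,0,0,0,0],[0,0,0,0,0,0]],
])

```text
time_s: 5.17
ee_pos: [626.6, 66.7, 314.8]
ee_rot: [0.675, 1.435, -0.656]
force: [6.3, -4.5, -2.3]
opening: 0.129
```

```bash
python3 st.py
```

```text
5.1667 [626.65  66.71 314.84] F [ 6.3 -4.5 -2.3] Ftool [2.5 1.8 7.5] M [-1.03 -1.09  0.02] op 0.12910080117723333
[[ 0.033  0.755  0.655]
 [-0.002  0.656 -0.755]
 [-0.999  0.023  0.023]] [-1.000e-02  5.310e-01 -2.500e-02  9.820e-01 -2.000e-03  2.417e+00]
```

Call:
carry_out([
  [[-0.0009,-0.0007,-0.0007,0,-0.2,0.22],[-0.0009,-0.0007,-0.0007,0,-0.2,0.22],[-0.0009,-0.0007,-0.0007,0,-0.2,0.22],[0,0,0,0,0,0],[0,0,0,0,0,0]],
])

```text
time_s: 5.58
ee_pos: [623.7, 66.8, 317.1]
ee_rot: [0.678, 1.42, -0.65]
force: [8.4, -6.3, -5.2]
opening: 0.124
```

```bash
python3 st.py
```

```text
5.5833 [623.67  66.84 317.06] F [ 8.4 -6.3 -5.2] Ftool [ 5.6  2.  10.1] M [-1.2  -1.16  0.14] op 0.12429408893705707
[[ 0.048  0.754  0.655]
 [-0.002  0.656 -0.755]
 [-0.999  0.035  0.033]] [-9.000e-03  5.170e-01 -4.400e-02  9.620e-01 -2.000e-03  2.417e+00]
```

Run:
```python
from rig import get_image
import cv2,numpy as np
from h import *
d=get_image("scene"); S=dict(np.load("scene0.npz"))
for n,q in(("before",S),("now",d)):
    C,u,v=cloud(q)
    for x0,x1 in((480,520),(560,600),(640,675)):
        m=(C[:,0]>x0)&(C[:,0]<x1)&(C[:,1]>140)&(C[:,1]<210)&(C[:,2]>90)
        print(n,x0,m.sum(),np.median(C[m,2]).round(1))
a=d["image"][150:300,230:430,::-1]; cv2.imwrite("pics/s5.png",cv2.resize(a,None,fx=3.8,fy=3.8,interpolation=cv2.INTER_CUBIC))
```

```text
before 480 293 127.0
before 560 332 125.9
before 640 316 126.0
now 480 298 128.9
now 560 328 130.4
now 640 324 133.4
```

View pics/s5.png

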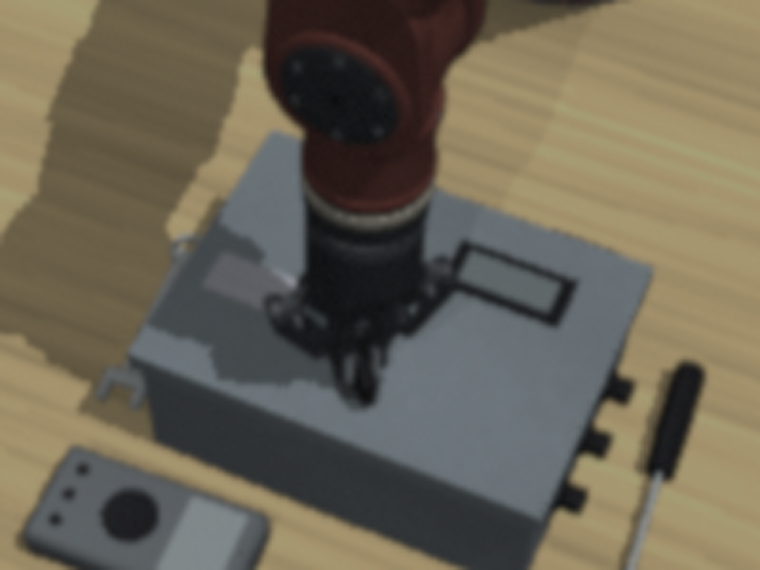

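The door now sits about 2° open: the free-side depth is +7.4 mm at x≈657, which is about 6.5 mm at the handle. That is well past the 3 mm play, with only about 5 N pulling. So the latch is already free and the handle stays turned as it is. I'll go on lifting along the arc and watch the force.

```bash
python3 arc.py 1 1.5 2
```

```text
1.0 [-0.00309 -0.00248 -0.0022 ] [ 0.002 -0.665  0.747]
1.5 [-0.00461 -0.00374 -0.00332] [ 0.003 -0.997  1.12 ]
2.0 [-0.00612 -0.00501 -0.00444] [ 0.004 -1.33   1.494]
```

Call:
carry_out([
  [[-0.0015,-0.0013,-0.0008,0,-0.33,0.37],[-0.0015,-0.0013,-0.0008,0,-0.33,0.37],[-0.003,-0.0025,-0.0019,0,-0.66,0.75],[-0.003,-0.0025,-0.0019,0,-0.66,0.75],[0,0,0,0,0,0]],
])

```text
time_s: 6.05
ee_pos: [613.2, 66.6, 325.7]
ee_rot: [0.69, 1.373, -0.626]
force: [2.0, -3.0, 5.3]
opening: 0.13
```

```bash
python3 st.py;python3 arc.py 1 1.5 2
```

```text
6.05 [613.16  66.59 325.66] F [ 2.  -3.   5.3] Ftool [-5.1 -0.1  3.9] M [-0.42 -0.13  0.41] op 0.12997877289553003
[[ 0.1    0.751  0.653]
 [-0.001  0.657 -0.754]
 [-0.995  0.075  0.067]] [-0.01   0.466 -0.107  0.897 -0.     2.415]
1.0 [-0.00309 -0.00248 -0.00221] [ 0.    -0.666  0.746]
1.5 [-0.00461 -0.00373 -0.00333] [ 0.    -0.999  1.119]
2.0 [-0.00612 -0.005   -0.00446] [ 0.    -1.332  1.492]
```

Call:
carry_out([
  [[0,0,0,0,0,0],[0,0,0,0,0,0]],
])

```text
time_s: 6.22
ee_pos: [613.2, 66.6, 326.3]
ee_rot: [0.69, 1.374, -0.627]
force: [1.6, -2.9, 5.9]
opening: 0.127
```

```bash
cat > door.py <<'E'
from rig import get_image
import cv2,numpy as np,sys
from h import *
H=np.array([454.3,68.9]);yaw=np.radians(-.7);ax=np.array([np.cos(yaw),np.sin(yaw)]);ay=np.array([-ax[1],ax[0]])
for nm in sys.argv[2:]:
    d=get_image(nm);C,u,v=cloud(d)
    X=(C[:,:2]-H)@ax;Y=(C[:,:2]-H)@ay
    m=(X>0)&(X<240)&(Y>80)&(Y<145)&(C[:,2]>122)&(C[:,2]<340)
    X,Z=X[m],C[m,2]-120
    for _ in range(4):
        A=np.polyfit(X,Z,1);r=abs(Z-np.polyval(A,X));k=r<6;X,Z=X[k],Z[k]
    print(nm,"door deg",np.degrees(np.arctan(A[0])),"n",len(X),X.min(),X.max())
    a=d["image"][:,:,::-1]; a=a[90:315,210:450] if nm=="scene" else a[130:330,200:420]
    cv2.imwrite(f"pics/{sys.argv[1]}_{nm}.png",cv2.resize(a,None,fx=2.6,fy=2.6,interpolation=cv2.INTER_CUBIC))
E
python3 st.py;python3 door.py a scene
```

```text
6.2167 [613.18  66.57 326.27] F [ 1.6 -2.9  5.9] Ftool [-5.7 -0.3  3.6] M [-0.45 -0.12  0.34] op 0.12668349708446594
[[ 0.099  0.751  0.653]
 [-0.001  0.656 -0.754]
 [-0.995  0.074  0.066]] [-0.01   0.466 -0.106  0.9   -0.     2.415]
scene door deg 5.148646941075554 n 1700 0.05308379053283725 229.51449456388193
```

Call:
carry_out([
  [[-0.0031,-0.0025,-0.0022,0,-0.67,0.75],[-0.0046,-0.0037,-0.0033,0,-1.0,1.12],[-0.0046,-0.0037,-0.0033,0,-1.0,1.12],[-0.0046,-0.0037,-0.0033,0,-1.0,1.12],[-0.0046,-0.0037,-0.0033,0,-1.0,1.12],[-0.0046,-0.0037,-0.0033,0,-1.0,1.12],[-0.0031,-0.0025,-0.0022,0,-0.67,0.75],[0,0,0,0,0,0]],
])

```text
time_s: 6.93
ee_pos: [576.7, 67.1, 349.7]
ee_rot: [0.725, 1.218, -0.558]
force: [5.9, -2.4, -2.3]
opening: 0.128
```

```bash
python3 st.py;python3 door.py b scene;python3 arc.py 1 1.5 2
```

```text
6.9333 [576.71  67.09 349.67] F [ 5.9 -2.4 -2.3] Ftool [3.7 2.3 5.2] M [-0.37 -0.49  0.06] op 0.12848451761642987
[[ 0.263  0.728  0.633]
 [-0.004  0.656 -0.754]
 [-0.965  0.196  0.175]] [-1.000e-02  3.100e-01 -3.050e-01  6.900e-01 -1.000e-03  2.416e+00]
scene door deg 14.571671225092185 n 1489 0.09498871066487803 222.6044405396972
1.0 [-0.00309 -0.00249 -0.00221] [ 0.    -0.665  0.747]
1.5 [-0.00461 -0.00374 -0.00333] [ 0.    -0.998  1.12 ]
2.0 [-0.00612 -0.00501 -0.00446] [ 1.000e-03 -1.330e+00  1.493e+00]
```

View pics/b_scene.png

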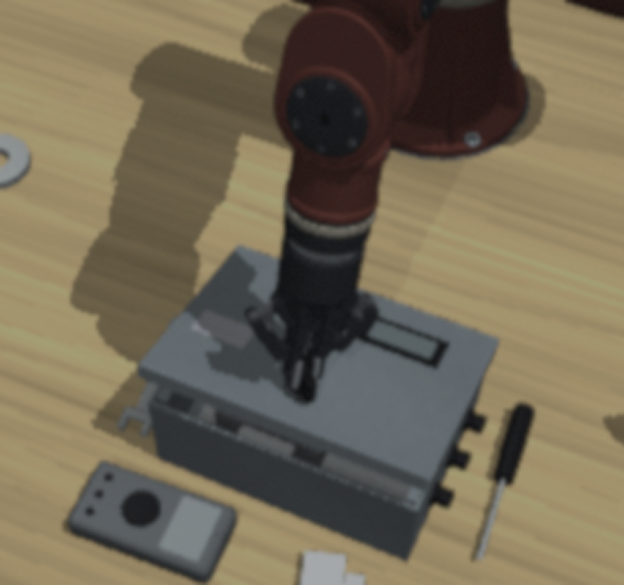

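The door is clearly opening: 14.6° by depth against a tool tilt of 15.2°, with the gap showing along the free edge. Continuing.

Call:
carry_out([
  [[-0.0031,-0.0025,-0.0022,0,-0.67,0.75],[-0.0046,-0.0037,-0.0033,0,-1.0,1.12],[-0.0046,-0.0037,-0.0033,0,-1.0,1.12],[-0.0046,-0.0037,-0.0033,0,-1.0,1.12],[-0.0046,-0.0037,-0.0033,0,-1.0,1.12],[-0.0046,-0.0037,-0.0033,0,-1.0,1.12],[-0.0046,-0.0037,-0.0033,0,-1.0,1.12],[-0.0046,-0.0037,-0.0033,0,-1.0,1.12],[-0.0046,-0.0037,-0.0033,0,-1.0,1.12],[-0.0031,-0.0025,-0.0022,0,-0.67,0.75],[0,0,0,0,0,0]],
])

```text
time_s: 7.9
ee_pos: [517.7, 67.8, 372.3]
ee_rot: [0.767, 0.991, -0.457]
force: [3.5, -1.0, -1.3]
opening: 0.123
```

```bash
python3 st.py;python3 door.py c scene;python3 arc.py 1 1.5 2
```

```text
7.9 [517.73  67.81 372.29] F [ 3.5 -1.  -1.3] Ftool [2.8 1.2 2.3] M [-0.26  0.34 -0.03] op 0.12317097332860005
[[ 0.488  0.66   0.571]
 [-0.006  0.657 -0.754]
 [-0.873  0.364  0.325]] [-9.000e-03  9.600e-02 -5.890e-01  3.760e-01 -2.000e-03  2.416e+00]
scene door deg 28.19344805802716 n 974 0.11093674828910045 203.1697645025737
1.0 [-0.00309 -0.00249 -0.00221] [ 0.    -0.665  0.746]
1.5 [-0.00461 -0.00374 -0.00333] [ 1.00e-03 -9.98e-01  1.12e+00]
2.0 [-0.00612 -0.00501 -0.00446] [ 1.000e-03 -1.331e+00  1.493e+00]
```

Call:
carry_out([
  [[-0.0031,-0.0025,-0.0022,0,-0.67,0.75],[-0.0046,-0.0037,-0.0033,0,-1.0,1.12],[-0.0046,-0.0037,-0.0033,0,-1.0,1.12],[-0.0046,-0.0037,-0.0033,0,-1.0,1.12],[-0.0046,-0.0037,-0.0033,0,-1.0,1.12],[-0.0046,-0.0037,-0.0033,0,-1.0,1.12],[-0.0046,-0.0037,-0.0033,0,-1.0,1.12],[-0.0046,-0.0037,-0.0033,0,-1.0,1.12],[-0.0046,-0.0037,-0.0033,0,-1.0,1.12],[-0.0046,-0.0037,-0.0033,0,-1.0,1.12],[-0.0031,-0.0025,-0.0022,0,-0.67,0.75],[0,0,0,0,0,0]],
])

```text
time_s: 8.95
ee_pos: [448.2, 68.7, 379.9]
ee_rot: [0.802, 0.737, -0.344]
force: [2.2, -1.1, -1.3]
opening: 0.129
```

```bash
python3 st.py;python3 door.py d scene;python3 arc.py 1 1.5 2
```

```text
8.95 [448.2   68.67 379.85] F [ 2.2 -1.1 -1.3] Ftool [ 2.5 -0.2  1.2] M [-0.09  1.1   0.02] op 0.1287609020988824
[[ 0.703  0.539  0.464]
 [-0.009  0.659 -0.752]
 [-0.711  0.525  0.468]] [-0.008 -0.109 -0.903 -0.003 -0.003  2.416]
scene door deg 39.497496361356546 n 295 24.32872005756987 171.16182485173934
1.0 [-0.00309 -0.00248 -0.00221] [ 0.    -0.666  0.746]
1.5 [-0.00461 -0.00374 -0.00333] [ 1.000e-03 -9.980e-01  1.119e+00]
2.0 [-0.00611 -0.005   -0.00446] [ 1.000e-03 -1.331e+00  1.493e+00]
```

View pics/d_scene.png

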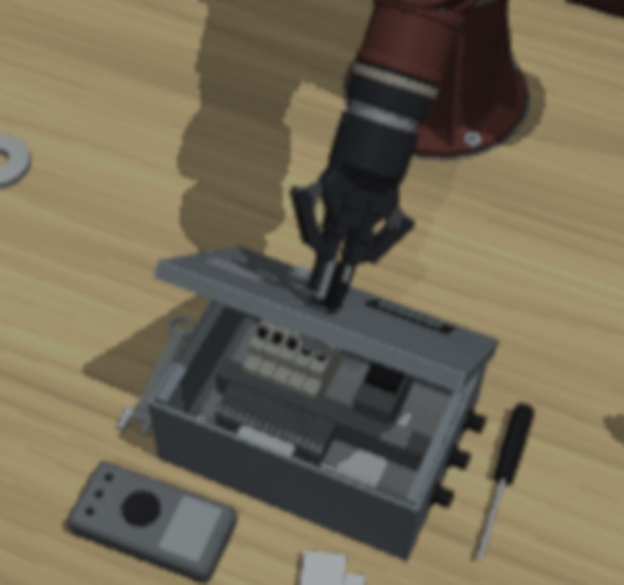

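```bash
python3 door.py e top
python3 - <<'E'
import numpy as np,cv2
from rig import get_image
H=np.array([454.3,68.9,120]);yaw=np.radians(-.7);ax=np.array([np.cos(yaw),np.sin(yaw),0]);ay=np.array([-ax[1],ax[0],0]);az=np.array([0,0,1.])
o=np.array((255,170))
out=[]
for nm,o in (("scene",np.array((255,170))),("top",np.array((240,195)))):
    d=get_image(nm);k=5 if nm=="scene" else 5
    a=cv2.resize(np.ascontiguousarray(d["image"][o[1]:o[1]+100,o[0]:o[0]+(155 if nm=="scene" else 130),::-1]),None,fx=k,fy=k,interpolation=cv2.INTER_CUBIC)
    for deg,col in((41,(0,0,255)),(45,(0,255,0)),(49,(255,255,0))):
        t=np.radians(deg);e=np.cos(t)*ax+np.sin(t)*az;n=-np.sin(t)*ax+np.cos(t)*az
        pts=[]
        for s in(-1,1):
            P=H+226*e+6*n+s*156*ay;q=d["R"]@P+d["t"];u=q[:2]/q[2]*d["fx"]+[d["cx"],d["cy"]];pts.append(tuple(int(v) for v in np.round((u-o+.5)*k-.5)))
        cv2.line(a,*pts,col,1)
    cv2.imwrite(f"pics/f_{nm}.png",a)
E
```

```text
top door deg 41.926856056812966 n 671 1.0675586253586722 164.64681000046966
```

View pics/f_scene.png

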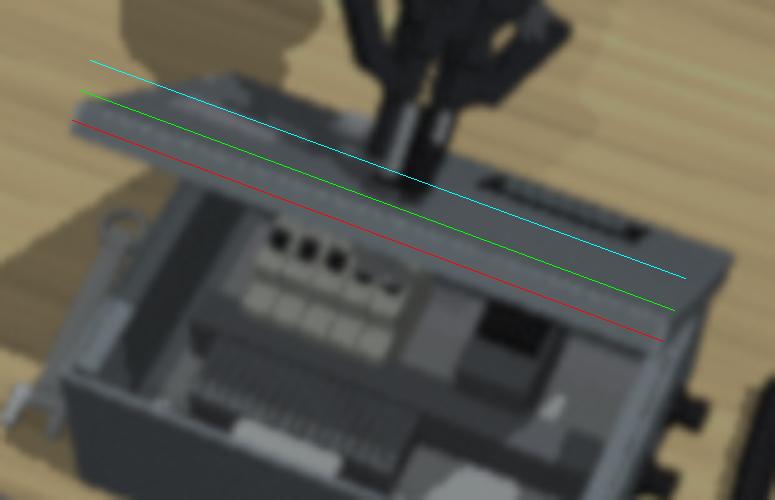

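View pics/f_top.png

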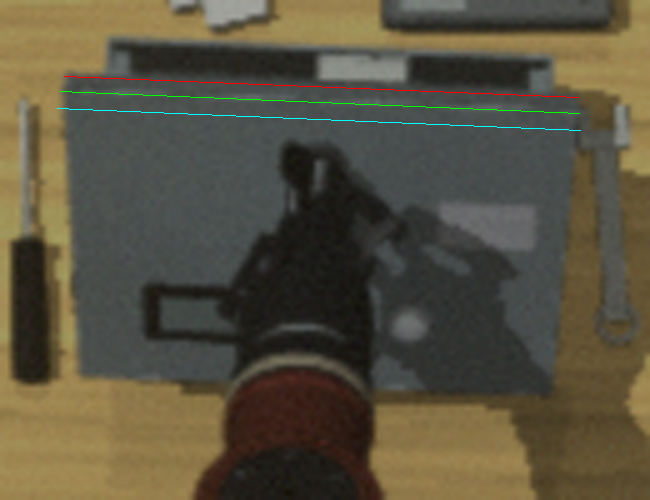

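The edge overlays put the door at about 43–45°: roughly 43° in scene and 45° in top. The depth fit says 42° and the tool tilt is 44.7°. I'll raise it a little more to centre on 45°, then hold.

Call:
carry_out([
  [[-0.0023,-0.0019,-0.0017,0,-0.5,0.56],[-0.0015,-0.0012,-0.0011,0,-0.33,0.37],[0,0,0,0,0,0],[0,0,0,0,0,0],[0,0,0,0,0,0],[0,0,0,0,0,0],[0,0,0,0,0,0],[0,0,0,0,0,0]],
])

```text
time_s: 9.82
ee_pos: [443.2, 68.7, 379.6]
ee_rot: [0.804, 0.718, -0.336]
force: [-2.9, 1.6, -7.2]
opening: 0.125
```

```bash
python3 st.py; python3 door.py g scene top
python3 - <<'E'
import cv2
a=cv2.imread("pics/g_scene.png");print(a.shape)
E
```

```text
9.8167 [443.19  68.71 379.55] F [-2.9  1.6 -7.2] Ftool [ 2.9 -4.4 -6. ] M [0.2  2.62 0.28] op 0.12489101488435395
[[ 0.718  0.528  0.454]
 [-0.009  0.659 -0.752]
 [-0.696  0.535  0.478]] [-0.008 -0.121 -0.926 -0.035 -0.003  2.416]
scene door deg 40.37045313653529 n 264 23.646743631476703 169.86201538002626
top door deg 41.84600924484747 n 511 1.7324010092233018 162.8733669774125
(585, 624, 3)
```

View pics/g_scene.png

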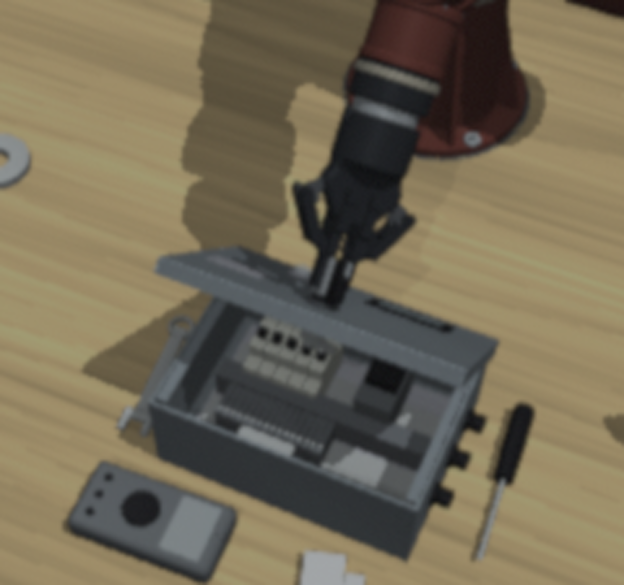

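```bash
cat > tls.py <<'E'
from rig import get_image
import numpy as np,cv2
from h import *
H=np.array([453.5,68.9]);yaw=np.radians(-.7);ax=np.array([np.cos(yaw),np.sin(yaw)]);ay=np.array([-ax[1],ax[0]])
for nm in("scene","top"):
    d=get_image(nm);C,u,v=cloud(d)
    X=(C[:,:2]-H)@ax;Y=(C[:,:2]-H)@ay;Z=C[:,2]-120
    for y0,y1 in((-150,-80),(70,150)):
        t=np.radians(44);up=-np.sin(t)*X+np.cos(t)*Z;al=np.cos(t)*X+np.sin(t)*Z
        m=(abs(up-6)<14)&(al>20)&(al<215)&(Y>y0)&(Y<y1)
        P=np.stack([X[m],Z[m]],1)
        for _ in range(5):
            c=P.mean(0);w,V=np.linalg.eigh(np.cov((P-c).T));n=V[:,0];r=abs((P-c)@n);k=r<max(2.5*np.median(r)*1.5,1);P=P[k]
        e=V[:,1]*np.sign(V[0,1]);print(nm,y0,len(P),"deg",np.degrees(np.arctan2(e[1],e[0])).round(2),"face offset",(-e[1]*c[0]+e[0]*c[1]).round(1),"angle if offset 6:",np.degrees(np.arctan2(c[1],c[0])-np.arcsin(6/np.hypot(*c))).round(2),"rms",np.sqrt((r**2).mean()).round(2))
E
python3 tls.py; python3 st.py
```

```text
scene -150 285 deg 45.53 face offset 3.9 angle if offset 6: 44.59 rms 0.41
scene 70 351 deg 45.48 face offset 3.9 angle if offset 6: 44.58 rms 0.38
top -150 1033 deg 45.5 face offset 6.0 angle if offset 6: 45.49 rms 2.53
top 70 1196 deg 45.03 face offset 7.0 angle if offset 6: 45.5 rms 2.74
10.0167 [443.21  68.69 379.59] F [-4.9  2.4 -7.9] Ftool [ 2.  -5.2 -7.8] M [0.27 2.9  0.35] op 0.12394654856399771
[[ 0.718  0.528  0.454]
 [-0.009  0.659 -0.752]
 [-0.696  0.536  0.478]] [-0.008 -0.121 -0.926 -0.035 -0.003  2.416]
```

A total-least-squares plane fit gives the door at about 45.0–45.5° in both cameras. It agrees with the tool tilt of 45.9°. I'll hold once more to check it stays steady before handing in.

Call:
carry_out([
  [[0,0,0,0,0,0],[0,0,0,0,0,0],[0,0,0,0,0,0],[0,0,0,0,0,0],[0,0,0,0,0,0],[0,0,0,0,0,0],[0,0,0,0,0,0],[0,0,0,0,0,0],[0,0,0,0,0,0],[0,0,0,0,0,0]],
])

```text
time_s: 10.85
ee_pos: [443.2, 68.7, 379.6]
ee_rot: [0.804, 0.718, -0.336]
force: [-4.4, 2.4, -9.9]
opening: 0.126
```

```bash
python3 tls.py; python3 st.py; python3 -c "
from rig import hand_in
print(hand_in())"
```

```text
scene -150 295 deg 45.55 face offset 3.9 angle if offset 6: 44.61 rms 0.49
scene 70 346 deg 45.52 face offset 3.8 angle if offset 6: 44.6 rms 0.4
top -150 1049 deg 45.66 face offset 5.7 angle if offset 6: 45.51 rms 2.63
top 70 1189 deg 45.28 face offset 6.4 angle if offset 6: 45.45 rms 2.74
10.95 [443.16  68.71 379.56] F [-3.9  2.1 -9.6] Ftool [ 3.9 -5.8 -7.9] M [0.28 3.25 0.41] op 0.12855309104951945
[[ 0.718  0.528  0.454]
 [-0.009  0.659 -0.752]
 [-0.696  0.535  0.478]] [-0.008 -0.121 -0.927 -0.035 -0.003  2.416]
the job is handed in; nothing more can be done
None
```

The door is open at about 45° and the gripper is still holding it by the wing handle. I handed the job in at about 11 s.

- **Tug:** I took the handle across its 12 mm and tugged gently upwards with it left turned as it was, at about 0.7 rad. The door rose about 6.5 mm at the handle, past the 3 mm of a caught latch, with only about 5 N pulling. The latch was already free, so I did not turn the handle.
- **Lift:** I raised the door along its hinge arc without letting go. The gripper passed over the things lying around, and nothing looked moved in the scene views.
- **Last checks:** plane fits in both cameras put the door at 45.3–45.7° (44.6–45.5° if the known 6 mm offset of its face is assumed). The tool tilt was 45.9°. The pose and the grip opening (about 11 mm) stayed steady over a one-second hold.
- **Disagreements:**
  - An earlier, cruder depth fit read 40–42°; I put that down to its method on a steep face.
  - The overlay of the door's free edge in the scene view suggested about 43° before the last small raise.
  - The vertical force reading was odd during the lift, briefly about 6 N upwards.
  - The wrist moment rose to about 3 N m at the end, most likely from a slight mismatch between my arc and the true hinge.
  - Every force reading was about 11 N or less.

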